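Lock the torque arm's pin with its R-clip

ROBOT

A 6-joint arm with a two-finger parallel gripper is mounted at the origin on a cart in front of the work surface, level with it; the furniture and walls round the work are solid. World frame = base frame: x ahead of the robot, y to its left, z up, the work surface at z = 0. Lengths are in mm, angles in degrees, forces in N, time in s.
With the tool pointing down it reaches from about 350 to 850 mm from the base axis. Payload 8.1 kg.
Tool frame: the origin (TCP) lies between the finger pads; the fingertips stand 22 mm ahead of it and the grasp point (between the pads) lies 3 mm ahead of it; z points along the fingers, y is the line along which they close (so a half turn about z gives the same grasp; the last joint's range is limited). The gripper opens to 85 mm and grips with 20 to 120 N. Pads are 22 mm wide; open, the fingers measure 114 mm over their backs; the gripper's body (76 mm by 85 mm) begins 54 mm behind the grasp point. The pads swing forward as they close: fully open they stand 13 mm farther back than shut.
Start: joints at [-79.435, 7.471, 85.268, -0, 87.261, -4.893], TCP at [159.943, -578.294, 253.292] pointing down, gripper open.
Joint ranges: [-169.43, 169.43], [-51.17, 129.36], [1.28, 143.12], [-76.62, 256.62], [0, 156.53], [-152.29, 152.29]. Speed limits (degrees/s): [136.94, 136.94, 159.86, 180, 180, 180].

INTERFACE

Orientations are given as a 3x3 rotation matrix whose columns are the frame's x, y, z axes.
In Python, from bench import env gives the robot as it stands.
- The arm moves only by the tool send_rows, never from a script. Its argument "increments" is a list of rows, each a list of 5 numbers: the shift along the tool's x, y, z in mm, then the turn about the tool's z in rad, then the finger opening in mm, from 0 to 85.4. A call has 1 to 20 rows; each row shifts and turns the commanded pose from where the row before left it, along the tool's axes as they then stand; what a row does not reach is not made up. A row lasts 1/12 s, in which the tool goes at most 41.7 mm and 7.16 degrees, less where a joint would pass 70% of its speed; a pose out of reach is approached as far as the arm can. A call is refused whole if a number of a shift passes 41.7 or a number of a turn 0.125, either way. A call with a gripper value outside its range is refused whole. The fingers move at their own pace and stop on an object; the grip force is fixed at half the most. Time passes only in rows, so rows that do not move let the fingers close. It gives the time, the measured TCP pose, the force, the opening and the grip force at its end, in the units of the state.
- env.read_state(): the state, without advancing time (a new reading comes with each control period).
- env.capture(name): name is "scene" or "top" or "wrist"; returns a dict with "frame" (384x512x3 uint8, red, green, blue), "range_z" (384x512 float32, mm along the optical axis (not along the pixel's ray), 0 where there is no reading), "K" (3x3 intrinsics, pixels), "position" and "attitude" of the camera in the world; the wrist camera has in their place "mount" (4x4, takes a point from camera to tool coordinates, whose origin is the TCP and whose axes are the flange's). Camera axes: x right, y up, looking along -z (the intrinsics and any distortion apply to the point x, -y, -z); pixel columns grow to the right and rows downward; lengths in mm; the calibration is good to about 2 mm. A picture is of the moment at which its call begins: read the wrist's pose just before it.
- env.finish_job(): hands the job in; it is judged then, once.
Trained networks look in the newest picture that a camera, given by its name, has taken for a name from the list of things; names that differ only in an ending like _2 or _b are one class to them, and where a whole thing is asked for, a point or a joint stands for the part that bears it (a point fixed in the world has none). Each returns a list of dicts, best first, with "confidence" (0 to 1); they miss things now and then, are a little off and sometimes report something else, mostly with a low value. They report only what shows in the picture. A call takes as long as a camera call.
- env.spot_in(camera, thing): "location" ([x, y, z] in mm, in world coordinates, good to about 4 mm: the middle of the surface that is visible of it).
- env.outline_of(camera, thing): "region" (384x512 bool, what is visible of it).
The state is a dict: "time": time; "joint_positions": joint angles; "dq": joint speeds; "tau": joint torques, N m; "eef_pos": TCP position; "eef_rot": TCP orientation; "force": force on the tool from outside, world axes, zero at the start; "moment": the same for the moment, N m; "gripper_width": finger opening in mm; "finger_force": force on a finger pad.
Only numpy, scipy, OpenCV 4.12 (cv2) and the standard library are available. Lean on these libraries where they do the work, as an engineer would, in place of code of your own. Each camera call takes 0.05 s, during which the arm holds its last target. There are 200 camera calls.

TASK

Get the locked-rotor test stand ready to run: push the locking pin fully home through the fork and the motor's torque arm, then take the R-clip from its block and push its straight leg through the cross hole in the end of the pin until the bow springs over the pin and sits round it. The pin may have turned in the fork, so feel for the hole; leave the other things on the table where they are.

Things in the scene. Friction and masses are not known exactly. Their poses are not given: they have to be found in the camera images.
- test_stand: Test stand: dark base plate 262 x 180 x 12 mm, blue fork near its robot-side edge, geared motor lying behind (its plates start 104 mm from the pin's axis, up to 147 mm high). The motor's steel arm ends in an eye in the fork; a level steel locking pin runs through both along y, 110 mm above the table. Origin on the table under the middle of the fork; x from fork to motor, y along the pin, z up.
- fork_top (a point): Point fixed to the stand (its axes): top of the blue fork, 22 mm above the pin's axis, midway between the cheeks. Fork, collar seat and washer fill y = -18 to +20 mm; cheeks 44 mm wide in x.
- knob_home (a point): Point fixed to the stand (its axes): where the middle of the end face of the pin's red knob is once the pin is home. Until then the knob stands farther out, toward the stand's -y, by the value of lock_pin. Knob 31 mm across; the steel collar behind it 40 mm. The pin is pushed home here, toward the stand's +y.
- lock_pin (a joint): How far the locking pin is drawn out, in m: 0 = fully home, collar against the fork; starts 0.020 to 0.034 out, the cross hole hidden in the fork. Slides against about 7 N of friction to a hard stop at 0. The pin is also turned about its axis by up to 0.5 rad either way, which is not reported; a red line on its drilled end and a white one on the knob run along the hole. Stiff to turn (0.1 N m).
- pin_seat (a point): Point fixed to the stand (its axes): middle of the cross hole, on the pin's axis, once the pin is home; 5 mm past the washer on the fork's +y side, 14 mm from the pin's end. Pin greased, 24 mm thick; hole 8 mm wide, straight through, square to the pin, mouths countersunk 1 mm. The hole leans from upright toward the stand's +x or -x by the pin's unknown turn, up to 0.5 rad.
- clip: R-clip of 6 mm wire, 112 mm long, about 80 g, standing leg down, slightly loose, 24 mm deep in the middle hole of the black block. Origin at the tip of the straight leg (flat, 0.8 mm chamfer); z along the leg up to the eye, x from the leg to the bow, y across the flat clip. The bow lies beside the leg in the x-z plane, ending in a flared lip 29 mm above the tip. Hold it by the eye's flat faces.
- clip_eye (a point): Middle of the clip's coiled eye, 9 mm in x and 100 mm in z from the leg's tip; axes as the clip's. The eye is a disc 24 mm across (in x and z) and 12 mm thick (in y), its faces square to y. It is the top end of the standing clip, and the place to press.
- clip_seat (a point): Point on the axis of the straight leg, 58 mm from the tip, inside the bow (clip's axes). At pin_seat when the clip is home. The lip meets the pin when this point is still about 24 mm short; from there pushing along the leg takes about 10 to 15 N until the bow springs over. Pressed much further, its shoulder stops it.
- clip_tip (a point): Tip of the clip's straight leg.
- clip_bow (a joint): Spring opening of the clip's bow in rad: 0 relaxed (also when home round the pin), about 0.09 while the bow rides over the pin; a stiff spring shuts it.
- clip_rack: Fixed black plastic block 44 x 110 x 40 mm with three upright holes in a row along y, 24 mm deep and 36 mm apart; the clip stands in the middle one. Origin under its centre.
- parts_carton: Small open cardboard carton of steel pins, 87 x 121 x 64 mm, right of the stand; origin under its centre. To be left alone.
- grease_tin: Flat white grease tin with a green label, 67 mm across, 36 mm high; origin under its centre. To be left alone.
- hex_key: Grey hex key, 33 x 93 x 6 mm, lying on the table; origin under its centre. To be left alone.
- glue_bottle: Dark brown bottle with a red nozzle, 49 mm across, 168 mm high; origin under its centre. To be left alone.

How it is judged:
By the outcome, as a careful person would: the job done as asked, in the order asked, and still so for the second after the job is handed in, with the robot touching nothing.
It also fails if it takes over 72 s, if anything falls off the work surface, if the arm or the gripper's body presses on something with over 40 N, if the wrist force passes 120 N, or if a joint passes its speed limit or range.

## Working session

There is one attempt and no reset: what is moved stays moved. The work goes in short steps, Python scripts to look and compute and a tool call to move; the robot and the scene stay as the last step left them, time stands still between calls to the robot, and variables do not carry over. Pictures are saved under pics/ and viewed, at most 10 in all, crops included, and the job is handed in when it is done.

Besides the shell and the picture viewer there is one more tool, called after "Emit:" in YAML: its name, and indented under it one key for each argument. send_rows: Moves the arm, as the interface text tells. Its arguments: {"type":"object","properties":{"increments":{"type":"array","items":{"type":"array","items":{"type":"number"}}}},"required":["increments"]}

```bash
mkdir -p pics; ls; cat > h.py <<'E'
import numpy as np, cv2
from bench import env
def cap(n):
    st=env.read_state(); c=env.capture(n)
    if n=="wrist":
        T=np.eye(4);T[:3,:3]=np.array(st["eef_rot"]);T[:3,3]=st["eef_pos"]
        M=T@np.array(c["mount"]); c["R"],c["p"]=M[:3,:3],M[:3,3]
    else:
        c["R"],c["p"]=np.array(c["attitude"]),np.array(c["position"])
    return c
def cloud(c):
    K=np.array(c["K"]);z=c["range_z"];v,u=np.mgrid[:384,:512]
    X=np.stack([(u-K[0,2])/K[0,0]*z,-(v-K[1,2])/K[1,1]*z,-z],-1)
    P=X@c["R"].T+c["p"];P[z==0]=np.nan
    return P
def save(c,name,s=1.5):
    cv2.imwrite("pics/"+name,cv2.resize(c["frame"][:,:,::-1],None,fx=s,fy=s))
E
python3 - <<'E'
from h import *
s=env.read_state();print(s["time"],s["eef_rot"],s["force"])
for n in("scene","top"):
    c=cap(n);save(c,n+".png");print(n,np.round(c["p"]),np.array(c["K"]).round(1).tolist(),[k for k in c])
    for t in["test_stand","fork_top","knob_home","lock_pin","pin_seat","clip","clip_eye","clip_rack","parts_carton","grease_tin","glue_bottle","hex_key"]:
        try:
            for d in env.spot_in(n,t)[:2]:print(t,np.round(d["location"],1),round(d["confidence"],2))
        except Exception as e:print(t,e)
E
```

```text
pics
0.0 [[ 9.63839259e-01  2.66484109e-01 -3.19954292e-04]
 [ 2.66484236e-01 -9.63837491e-01  1.85533750e-03]
 [ 1.86034020e-04 -1.87350990e-03 -9.99998228e-01]] [-0.08214041 -0.13573661 -0.43027681]
scene [-137.  623. 1181.] [[471.6, 0.0, 254.1], [0.0, 471.6, 200.8], [0.0, 0.0, 1.0]] ['frame', 'range_z', 'K', 'position', 'attitude', 'R', 'p']
fork_top [645.5  34.2  19.5] 0.82
knob_home [649.8  31.5  19.4] 0.7
lock_pin [560.5 -27.6 120.3] 0.63
lock_pin [359.3 309.2   1.1] 0.63
pin_seat [647.4  31.2  24.2] 0.9
pin_seat [ 445.4 -260.2   40.6] 0.59
clip [455.9 284.2  97.7] 0.48
clip_eye [648.3  31.   24.3] 0.36
clip_rack [432.  289.1  41.3] 0.61
clip_rack [446.4 287.4  96.6] 0.18
parts_carton [ 440.9 -264.8   38.5] 0.67
parts_carton [453.  288.8  97.4] 0.45
grease_tin [339.4 202.1  36.6] 0.86
glue_bottle [ 551.4 -336.5   81.8] 0.57
hex_key [358.  309.7   4. ] 0.41
top [ 379.  -17. 1234.] [[371.3, 0.0, 252.4], [0.0, 371.3, 194.5], [0.0, 0.0, 1.0]] ['frame', 'range_z', 'K', 'position', 'attitude', 'R', 'p']
test_stand [644.6   8.    8.9] 0.8
fork_top [643.6   5.3  11.6] 0.8
fork_top [ 558.4 -342.9  100. ] 0.22
knob_home [647.8  12.5   8.9] 0.56
lock_pin [570.1 -22.4 122.8] 0.61
pin_seat [646.4   6.   10.7] 0.89
clip_eye [460.4 284.  112.4] 0.6
clip_rack [439.6 281.7  43. ] 0.72
parts_carton [ 443.9 -278.9   30.8] 0.86
grease_tin [345.9 193.9  34.4] 0.73
grease_tin [646.2   4.6   9.4] 0.34
glue_bottle [ 554.7 -344.9  101.6] 0.66
```

View pics/scene.png

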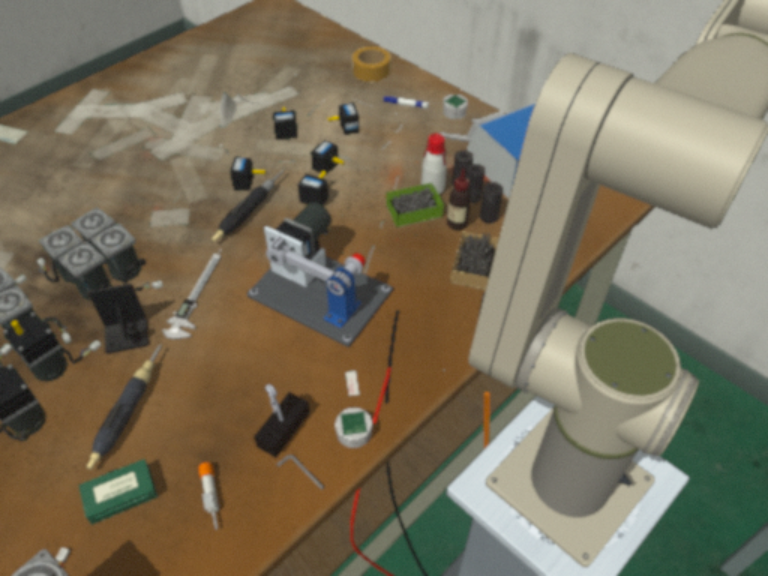

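View pics/top.png

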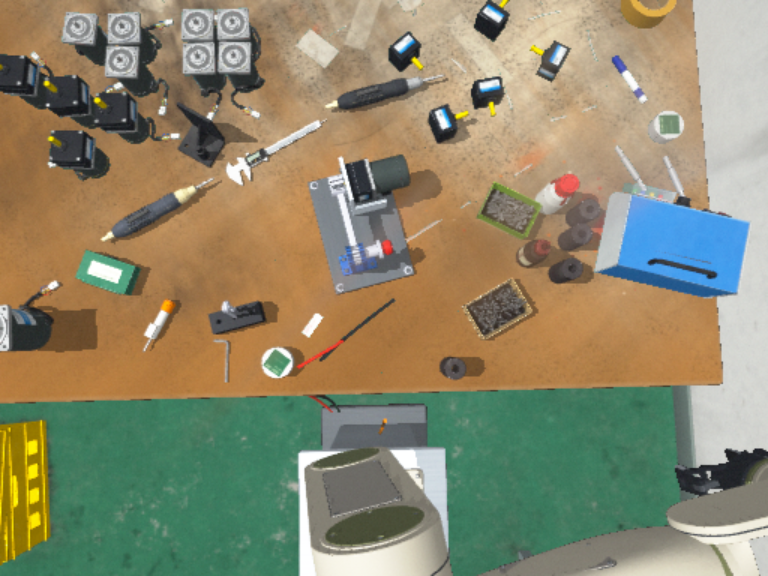

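The top view shows the stand with the fork at about (350,255), the red knob at (388,248), the clip in its block at (235,315) and the carton at (497,307), turned about 13°. Next I measure the stand's pose.

```bash
python3 - <<'E'
from h import *
for n in("top","scene"):
    c=cap(n);P=cloud(c);f=c["frame"].astype(int)
    reg=(abs(P[...,0]-640)<190)&(abs(P[...,1]-10)<170)
    m=reg&(P[...,2]>8)&(P[...,2]<20)
    r=cv2.minAreaRect(P[m][:,:2].astype(np.float32));print(n,"plate",m.sum(),r, np.median(P[m][:,2]))
    hsv=cv2.cvtColor(c["frame"],cv2.COLOR_RGB2HSV)
    b=reg&(hsv[...,0]>100)&(hsv[...,0]<130)&(hsv[...,1]>120)&(P[...,2]>60)
    q=P[b];print("blue",len(q),q.mean(0).round(1),np.percentile(q,[2,98],axis=0).round(1).tolist(), cv2.minAreaRect(q[q[:,2]>110][:,:2].astype(np.float32)))
    k=reg&((hsv[...,0]<8)|(hsv[...,0]>172))&(hsv[...,1]>150)&(P[...,2]>80)
    q=P[k];print("red",len(q),q.mean(0).round(1),np.percentile(q,[2,98],axis=0).round(1).tolist())
    for (x,y,t) in((445,286,"rack"),):
        m=(abs(P[...,0]-x)<90)&(abs(P[...,1]-y)<100)
        a=m&(P[...,2]>34)&(P[...,2]<45);print("rack",a.sum(),cv2.minAreaRect(P[a][:,:2].astype(np.float32)))
        a=m&(P[...,2]>60);q=P[a];print("clip",len(q),q.mean(0).round(1),np.percentile(q,[2,98],axis=0).round(1).tolist())
c=cap("wrist");save(c,"w0.png",1);print(np.array(c["mount"]).round(3),np.array(c["K"]).round(1))
E
```

```text
top plate 2418 ((615.4603881835938, 25.581817626953125), (299.951904296875, 258.29669189453125), 62.50822448730469) 11.817804039714133
blue 34 [582.2  23.3 124.4] [[543.2, -5.2, 93.0], [683.6, 39.6, 134.0]] ((610.9154663085938, 7.379241943359375), (32.51421356201172, 144.77012634277344), 69.40758514404297)
red 52 [571.9 -41.4 121.3] [[559.7, -51.1, 113.3], [585.9, -33.0, 127.3]]
rack 491 ((404.42279052734375, 264.2413635253906), (129.10372924804688, 134.88267517089844), 14.049649238586426)
clip 55 [457.3 284.8 107.2] [[445.0, 280.6, 66.7], [469.3, 291.0, 130.9]]
scene plate 2078 ((598.1875, 20.640869140625), (263.56463623046875, 313.99261474609375), 80.16886138916016) 12.03169500722197
blue 162 [548.5  27.1  90.8] [[534.0, 5.5, 61.3], [574.7, 43.6, 133.6]] ((554.5093994140625, 22.79526710510254), (34.5239372253418, 36.233360290527344), 17.257461547851562)
red 31 [569.8 -41.5 120.8] [[559.7, -46.9, 110.7], [585.2, -35.3, 127.3]]
rack 625 ((403.2132568359375, 267.24017333984375), (151.0677032470703, 113.95278930664062), 25.9874210357666)
clip 83 [454.5 287.3 101.5] [[443.2, 281.8, 63.3], [468.8, 291.9, 128.2]]
[[ 1.00000e-03  9.48000e-01  3.19000e-01  8.10210e+01]
 [ 1.00000e+00 -0.00000e+00 -1.00000e-03  1.60000e-01]
 [-1.00000e-03  3.19000e-01 -9.48000e-01 -1.20364e+02]
 [ 0.00000e+00  0.00000e+00  0.00000e+00  1.00000e+00]] [[276.5   0.  255.8]
 [  0.  276.5 189.4]
 [  0.    0.    1. ]]
```

Emit:
send_rows:
  increments:
    - [27,-22.5,-4,0,0]
    - [27,-22.5,-4,0,0]
    - [27,-22.5,-4,0,0]
    - [27,-22.5,-4,0,0]
    - [27,-22.5,-4,0,0]
    - [27,-22.5,-4,0,0]
    - [27,-22.5,-4,0,0]
    - [27,-22.5,-4,0,0]
    - [27,-22.5,-4,0,0]
    - [27,-22.5,-4,0,0]
    - [27,-22.5,-4,0,0]
    - [27,-22.5,-4,0,0]
    - [27,-22.5,-4,0,0]
    - [27,-22.5,-4,0,0]
    - [27,-22.5,-4,0,0]
    - [27,-22.5,0,0,0]
    - [27,-22.5,0,0,0]
    - [27,-22.5,0,0,0]
    - [27,-22.5,0,0,0]
    - [0,0,0,0,0]

```text
time: 3.12
eef_pos: [542.5, -24.6, 312.8]
eef_rot: [[0.963, 0.271, 0.001], [0.271, -0.963, 0.002], [0.001, -0.002, -1.0]]
force: [0.8, -0.7, 0.3]
gripper_width: -0.3
finger_force: 0.0
```

```bash
python3 - <<'E'
from h import *
c=cap("wrist");P=cloud(c);save(c,"w1.png");np.savez("w1.npz",P=P,f=c["frame"])
s=env.read_state();print(s["time"],s["eef_pos"],s["force"])
hsv=cv2.cvtColor(c["frame"],cv2.COLOR_RGB2HSV)
reg=(abs(P[...,0]-640)<190)&(abs(P[...,1]-10)<170)
m=(reg&(P[...,2]>6)&(P[...,2]<18)).astype(np.uint8)
m=cv2.morphologyEx(m,cv2.MORPH_OPEN,np.ones((5,5)))
q=P[m>0];print("plate",cv2.minAreaRect(q[:,:2].astype(np.float32)),np.median(q[:,2]))
b=reg&(hsv[...,0]>100)&(hsv[...,0]<130)&(hsv[...,1]>120)&(P[...,2]>110)
q=P[b];print("blue",len(q),q.mean(0).round(1),cv2.minAreaRect(q[:,:2].astype(np.float32)),np.percentile(q[:,2],[50,98]))
k=reg&((hsv[...,0]<8)|(hsv[...,0]>172))&(hsv[...,1]>150)&(P[...,2]>95)
q=P[k];print("red",len(q),q.mean(0).round(1),cv2.minAreaRect(q[:,:2].astype(np.float32)),q[:,2].max())
E
```

```text
3.1667 [541.38646787 -26.77954216 312.8301525 ] [-0.58589252 -0.40946723  0.27778284]
plate ((620.4476318359375, 9.452301025390625), (228.262451171875, 180.65110778808594), 13.164384841918945) 11.790790683176851
blue 614 [563.3  21.6 144.4] ((609.854736328125, 19.29720687866211), (46.60622024536133, 151.5861053466797), 87.4602279663086) [129.10480713 378.33682386]
red 396 [576.2 -41.7 121.1] ((574.8257446289062, -42.44859313964844), (28.419504165649414, 19.649770736694336), 15.957419395446777) 126.43962726897843
```

View pics/w1.png

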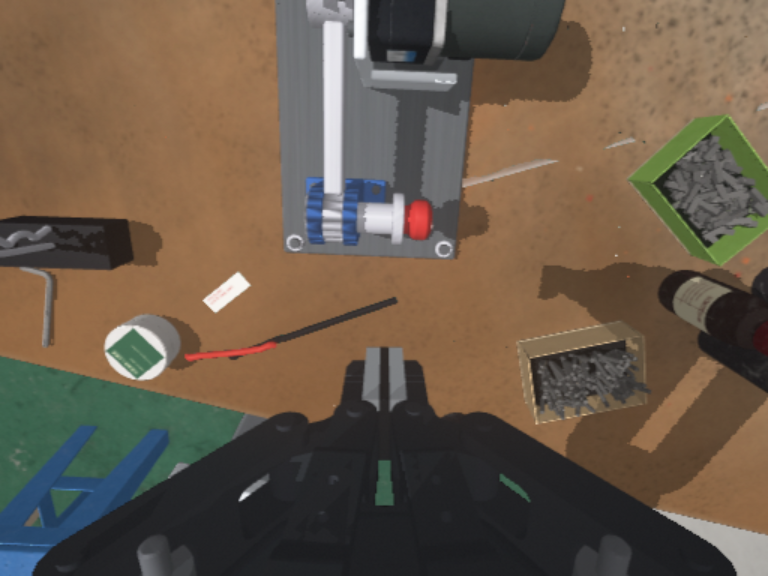

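```bash
python3 - <<'E'
from h import *
d=np.load("w1.npz");P=d["P"];f=d["f"];hsv=cv2.cvtColor(f,cv2.COLOR_RGB2HSV)
reg=(abs(P[...,0]-640)<190)&(abs(P[...,1]-10)<170)
m=(reg&(P[...,2]>6)&(P[...,2]<18)).astype(np.uint8);m=cv2.morphologyEx(m,cv2.MORPH_OPEN,np.ones((5,5)))
# yaw from left & right edges of plate
for name,pick in(("L",0),("R",-1)):
    E=[]
    for r in range(20,160):
        cs=np.flatnonzero(m[r])
        if len(cs):E.append(P[r,cs[pick],:2])
    E=np.array(E);v=cv2.fitLine(E.astype(np.float32),cv2.DIST_HUBER,0,.01,.01).ravel();print(name,np.degrees(np.arctan2(v[1],v[0])),v[2:])
a=np.radians(13.2);ex=np.array([np.cos(a),np.sin(a)]);ey=np.array([-ex[1],ex[0]])
Q=np.stack([P[...,:2]@ex,P[...,:2]@ey,P[...,2]],-1)
near=(abs(P[...,0]-565)<50)&(abs(P[...,1]-0)<70)
for z0 in(100,120,126):
    k=near&(P[...,2]>z0)&(P[...,2]<140)
    red=k&((hsv[...,0]<8)|(hsv[...,0]>172))&(hsv[...,1]>150);blue=k&(hsv[...,0]>100)&(hsv[...,0]<130)&(hsv[...,1]>120);grey=k&(hsv[...,1]<60)
    for n,mm in(("red",red),("blue",blue),("grey",grey)):
        q=Q[mm]
        if len(q):print(z0,n,len(q),"x'",np.percentile(q[:,0],[1,50,99]).round(1),"y'",np.percentile(q[:,1],[1,50,99]).round(1),"z",q[:,2].max().round(1))
# ridge of collar/knob: highest points per y' bin
k=near&(P[...,2]>85)&(P[...,2]<140);q=Q[k]
for y in range(-185,-90,3):
    s=q[abs(q[:,1]-y)<1.5]
    if len(s)>3:print(y,len(s),s[:,2].max().round(1),s[s[:,2]>s[:,2].max()-3,0].mean().round(1),s[:,0].min().round(1),s[:,0].max().round(1))
np.save("yaw.npy",a)
E
```

```text
L 13.312256 [600.4356   95.92705]
R 13.550195 [621.53107 -81.42554]
100 red 396 x' [536.2 552.2 564.1] y' [-181.9 -172.3 -162.5] z 126.4
100 blue 564 x' [531.4 555.3 570.8] y' [-125.6 -116.7  -90.9] z 133.9
100 grey 1717 x' [532.3 557.6 604.8] y' [-160.  -113.9  -88.3] z 132.0
120 red 262 x' [539.  550.2 560.6] y' [-181.2 -173.3 -163.4] z 126.4
120 blue 511 x' [531.5 553.6 568.4] y' [-125.6  -99.8  -91. ] z 133.9
120 grey 1349 x' [533.5 556.4 605.3] y' [-159.9 -111.5  -88.3] z 132.0
126 red 4 x' [547.1 548.1 552.6] y' [-175.6 -172.7 -170.5] z 126.4
126 blue 391 x' [535.4 552.2 564.5] y' [-125.5  -99.7  -91. ] z 133.9
126 grey 430 x' [538.2 550.3 561.5] y' [-160.2 -111.5  -88.1] z 132.0
-182 28 122.2 550.2 540.0 561.2
-179 57 126.0 550.5 536.3 564.0
-176 72 126.2 549.6 536.0 564.8
-173 69 126.4 548.8 535.7 564.8
-170 71 126.3 549.6 535.2 564.5
-167 67 124.8 549.6 536.8 563.5
-164 51 121.6 549.2 539.7 560.2
-161 57 129.3 549.5 533.8 568.8
-158 84 130.6 549.7 532.1 569.1
-155 91 130.4 549.7 532.1 568.9
-152 71 129.3 551.7 532.0 568.6
-149 56 123.6 549.5 539.4 560.9
-146 52 122.5 549.2 539.0 561.5
-143 54 122.0 550.7 538.8 561.2
-140 58 123.6 549.6 538.8 561.3
-137 55 122.7 549.5 538.3 561.2
-134 52 123.1 550.1 538.2 561.2
-131 59 123.2 550.0 538.0 561.0
-128 54 123.1 549.1 537.6 561.0
-125 138 133.0 549.6 528.1 571.5
-122 105 133.5 549.1 528.9 571.4
-119 102 133.6 550.1 528.9 571.4
-116 151 132.3 549.8 528.0 603.8
-113 203 130.8 549.3 530.7 604.8
-110 164 130.9 550.0 530.3 605.6
-107 200 130.9 549.6 530.2 606.5
-104 202 130.6 549.9 530.0 607.3
-101 131 131.7 549.9 527.8 607.2
-98 111 133.9 549.8 529.2 571.3
-95 107 132.8 549.0 529.1 571.3
-92 111 132.6 549.8 528.7 571.3
```

The wrist picture shows the fork at about (345,213), the steel collar at (398,218) and the red knob at (420,220). The pin's axis is at stand-frame x' = 550 and the pin is about 24 mm out. Next I go beside the knob with the fingers shut and come down.

Emit:
send_rows:
  increments:
    - [0,0,0,0.038,0]
    - [15.3,30,0,0,0]
    - [15.3,30,0,0,0]
    - [0,0,30,0,0]
    - [0,0,30,0,0]
    - [0,0,30,0,0]
    - [0,0,30,0,0]
    - [0,0,25,0,0]
    - [0,0,20,0,0]
    - [0,0,15,0,0]
    - [0,0,10,0,0]
    - [0,0,0,0,0]
    - [0,0,0,0,0]

```text
time: 4.25
eef_pos: [583.7, -81.4, 123.5]
eef_rot: [[0.973, 0.229, -0.001], [0.229, -0.973, -0.0], [-0.001, -0.0, -1.0]]
force: [0.0, 0.3, -0.8]
gripper_width: -0.0
finger_force: 0.0
```

```bash
python3 - <<'E'
from h import *
s=env.read_state();R=np.array(s["eef_rot"]);p=np.array(s["eef_pos"])
a=np.radians(13.2);print(p.round(1),np.degrees(np.arctan2(R[1,0],R[0,0])),p[0]*np.cos(a)+p[1]*np.sin(a),-p[0]*np.sin(a)+p[1]*np.cos(a))
c=cap("wrist");save(c,"w2.png")
E
```

```text
[583.7 -81.4 123.5] 13.246321024886818 549.7069623246704 -212.54857814154934
```

View pics/w2.png

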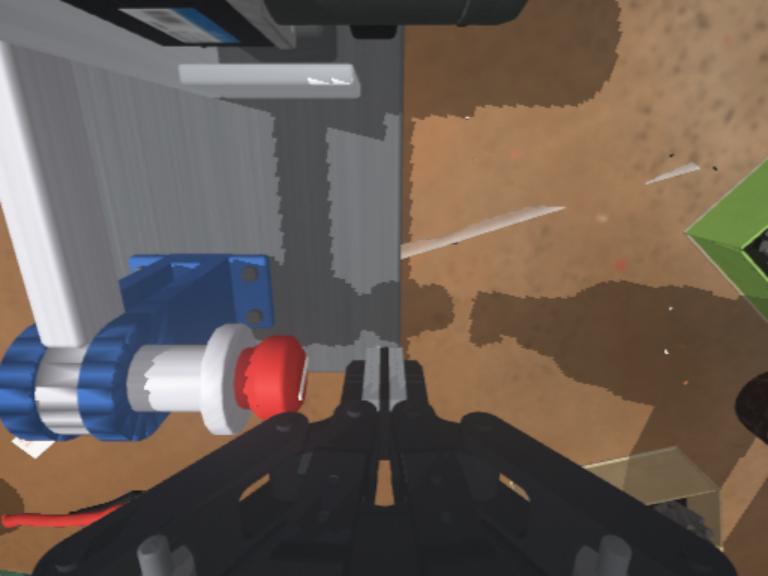

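The fingers are beside the knob's end face at about (303,378), whose white line is visible. Pushing now.

Emit:
send_rows:
  increments:
    - [0,-4,0,0,0]
    - [0,-4,0,0,0]
    - [0,-4,0,0,0]
    - [0,-4,0,0,0]
    - [0,-4,0,0,0]
    - [0,-4,0,0,0]
    - [0,-4,0,0,0]
    - [0,-4,0,0,0]
    - [0,0,0,0,0]

```text
time: 5.05
eef_pos: [577.2, -50.0, 124.1]
eef_rot: [[0.973, 0.23, 0.002], [0.23, -0.973, -0.002], [0.001, 0.002, -1.0]]
force: [0.4, -4.0, 0.7]
gripper_width: -0.0
finger_force: 1.8
```

Emit:
send_rows:
  increments:
    - [0,-2,0,0,0]
    - [0,-2,0,0,0]
    - [0,-1,0,0,0]
    - [0,-1,0,0,0]
    - [0,-1,0,0,0]
    - [0,0,0,0,0]

```text
time: 5.55
eef_pos: [575.7, -43.8, 124.1]
eef_rot: [[0.973, 0.23, 0.002], [0.23, -0.973, -0.002], [0.001, 0.003, -1.0]]
force: [1.1, -6.0, 0.8]
gripper_width: -0.3
finger_force: 3.0
```

Emit:
send_rows:
  increments:
    - [0,-1,0,0,0]
    - [0,-1,0,0,0]
    - [0,0,0,0,0]

```text
time: 5.8
eef_pos: [575.3, -41.9, 124.1]
eef_rot: [[0.973, 0.23, 0.002], [0.23, -0.973, -0.002], [0.001, 0.003, -1.0]]
force: [0.3, -5.5, 0.7]
gripper_width: 0.0
finger_force: 3.1
```

Emit:
send_rows:
  increments:
    - [0,-1,0,0,0]
    - [0,-1,0,0,0]
    - [0,0,0,0,0]

```text
time: 6.05
eef_pos: [575.0, -40.6, 124.1]
eef_rot: [[0.973, 0.229, 0.002], [0.229, -0.973, -0.003], [0.001, 0.004, -1.0]]
force: [2.5, -9.2, 0.7]
gripper_width: -0.2
finger_force: 4.9
```

Emit:
send_rows:
  increments:
    - [0,-1,0,0,0]
    - [0,-1,0,0,0]
    - [0,-1,0,0,0]
    - [0,0,0,0,0]

```text
time: 6.38
eef_pos: [574.8, -40.2, 124.3]
eef_rot: [[0.974, 0.229, 0.004], [0.229, -0.973, -0.007], [0.002, 0.008, -1.0]]
force: [6.4, -20.6, -3.3]
gripper_width: -0.0
finger_force: 10.8
```

The pin hit its hard stop at 20 N, so it is home. I back off and look at the drilled end from the +y side.

Emit:
send_rows:
  increments:
    - [0,12,0,0,0]
    - [0,0,-25,0,0]
    - [0,0,-25,0,0]
    - [0,-30,-10,0,0]
    - [-9,-38,0,0,0]
    - [-9,-38,0,0,0]
    - [-9,-38,0,0,0]
    - [0,-20,10,0,0]
    - [0,0,0,0,0]
    - [0,0,0,0,0]

```text
time: 7.22
eef_pos: [511.4, 106.8, 172.9]
eef_rot: [[0.973, 0.233, -0.001], [0.233, -0.973, -0.0], [-0.001, -0.0, -1.0]]
force: [-0.3, -0.3, -0.5]
gripper_width: 0.1
finger_force: 0.0
```

```bash
python3 - <<'E'
from h import *
c=cap("wrist");P=cloud(c);np.savez("w3.npz",P=P,f=c["frame"]);s=env.read_state();print(s["eef_pos"],s["force"])
a=np.radians(13.2);ex=np.array([np.cos(a),np.sin(a)]);ey=np.array([-ex[1],ex[0]])
Q=np.stack([P[...,:2]@ex,P[...,:2]@ey,P[...,2]],-1);np.save("Q3.npy",Q)
m=(abs(Q[...,0]-550)<30)&(Q[...,1]>-105)&(Q[...,1]<-50)&(Q[...,2]>85)
v,u=np.nonzero(m);print(u.min(),u.max(),v.min(),v.max())
u0,u1,v0,v1=u.min()-15,u.max()+15,max(v.min()-15,0),v.max()+15
im=c["frame"][v0:v1,u0:u1,::-1];k=min(780/im.shape[1],580/im.shape[0]);cv2.imwrite("pics/w3.png",cv2.resize(im,None,fx=k,fy=k,interpolation=cv2.INTER_CUBIC));print(u0,v0,k)
E
```

```text
[512.07454772 105.89788973 173.33045486] [ 0.05987696 -0.64781704 -0.14678629]
333 490 133 383
318 118 2.180451127819549
```

View pics/w3.png

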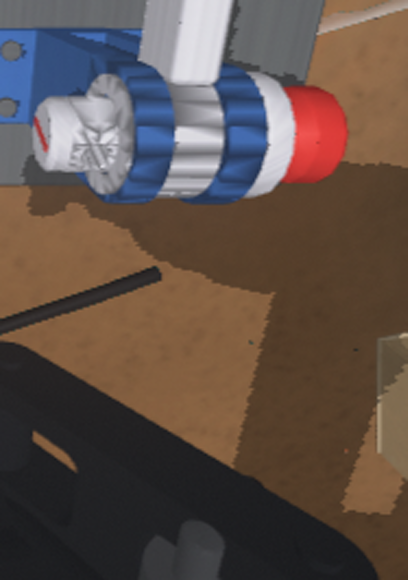

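The crop shows the pin's drilled end at (40,135) with the red line from about (36,122) to (47,148). I work out its lean in 3D.

```bash
python3 - <<'E'
from h import *
Q=np.load("Q3.npy");f=np.load("w3.npz")["f"];hsv=cv2.cvtColor(f,cv2.COLOR_RGB2HSV)
sub=(slice(160,205),slice(325,385))
m=np.zeros(f.shape[:2],bool);m[sub]=True
r=m&((hsv[...,0]<10)|(hsv[...,0]>170))&(hsv[...,1]>90)&(Q[...,2]>90)
v,u=np.nonzero(r);q=Q[r]
for a in zip(u,v,q.round(1).tolist()):print(a)
L=cv2.fitLine(q[:,[0,2]].astype(np.float32),cv2.DIST_L2,0,.01,.01).ravel();print(L,"lean toward +x rad",np.arctan(L[0]/L[1]))
# end disc
s=m&(Q[...,2]>90)
pin=s&(abs(Q[...,0]-550)<20)&(Q[...,1]>-85)
qq=Q[pin];print("pin y'max",np.percentile(qq[:,1],[50,90,99]),"z max",np.percentile(qq[:,2],99),"x",np.percentile(qq[:,0],[1,50,99]))
for y in range(-100,-62,2):
    t=Q[m&(abs(Q[...,1]-y)<1)&(Q[...,2]>85)]
    if len(t)>3:print(y,len(t),t[:,2].max().round(1),t[t[:,2]>t[:,2].max()-2,0].mean().round(1),t[:,0].min().round(1),t[:,0].max().round(1))
E
```

```text
(np.int64(334), np.int64(172), [552.9, -68.2, 104.4])
(np.int64(334), np.int64(173), [552.3, -68.1, 104.9])
(np.int64(335), np.int64(173), [552.5, -68.6, 105.5])
(np.int64(334), np.int64(174), [551.8, -67.9, 105.8])
(np.int64(335), np.int64(174), [551.8, -68.7, 105.5])
(np.int64(334), np.int64(175), [551.1, -68.0, 105.6])
(np.int64(335), np.int64(175), [551.3, -68.5, 106.2])
(np.int64(335), np.int64(176), [551.3, -67.8, 108.9])
(np.int64(336), np.int64(176), [551.4, -68.3, 109.4])
(np.int64(335), np.int64(177), [550.2, -68.2, 107.6])
(np.int64(336), np.int64(177), [550.7, -68.4, 109.3])
(np.int64(335), np.int64(178), [549.9, -67.9, 109.0])
(np.int64(336), np.int64(178), [550.4, -68.0, 110.9])
(np.int64(336), np.int64(179), [550.0, -67.8, 111.8])
(np.int64(337), np.int64(179), [549.9, -68.6, 111.5])
(np.int64(336), np.int64(180), [549.3, -67.8, 112.0])
(np.int64(337), np.int64(180), [549.6, -68.2, 113.1])
(np.int64(337), np.int64(181), [549.1, -68.0, 113.7])
(np.int64(338), np.int64(181), [549.3, -68.6, 114.3])
(np.int64(337), np.int64(182), [548.4, -68.2, 113.5])
(np.int64(338), np.i
[... 474 characters left out ...]
4(338), np.int64(187), [546.1, -67.9, 117.6])
[ 3.6336347e-01 -9.3164748e-01  5.4962628e+02  1.1163271e+02] lean toward +x rad -0.37187558
pin y'max [-74.35631944 -68.55229616 -67.92108152] z max 122.50918376219757 x [539.16934378 552.41128202 560.97558116]
-94 16 130.8 541.2 538.4 545.2
-92 91 133.1 548.3 538.3 566.2
-90 290 133.2 550.0 527.5 566.0
-88 461 132.0 556.7 530.5 565.5
-86 138 130.4 549.8 538.9 561.2
-84 108 122.5 552.3 539.3 561.1
-82 93 122.7 552.5 539.3 561.1
-80 90 122.7 552.2 539.0 561.0
-78 98 122.9 549.8 539.1 561.0
-76 111 122.9 550.3 539.3 560.9
-74 108 122.5 549.7 538.3 561.1
-72 104 122.9 549.9 537.8 561.1
-70 137 122.7 550.0 537.8 561.3
-68 210 120.7 549.5 539.8 559.8
```

The hole leans 0.37 rad toward the stand's -x and its middle is at y' ≈ -82. Now I look at the clip.

Emit:
send_rows:
  increments:
    - [0,-10,-28,0,0]
    - [-5,-35,-20,0,0]
    - [-5,-35,-10,0,0]
    - [-5,-35,0,0,0]
    - [-5,-35,0,0,0]
    - [0,-35,0,0,0]
    - [0,0,0,0,0]
    - [0,0,0,0,0]
    - [0,0,0,0,0]

```text
time: 8.02
eef_pos: [451.0, 280.2, 231.5]
eef_rot: [[0.973, 0.229, 0.0], [0.229, -0.973, -0.001], [0.0, 0.001, -1.0]]
force: [0.6, -0.1, 0.7]
gripper_width: -0.2
finger_force: 0.0
```

```bash
python3 - <<'E'
from h import *
c=cap("wrist");P=cloud(c);np.savez("w4.npz",P=P,f=c["frame"]);s=env.read_state();print(s["time"],s["eef_pos"],s["eef_rot"][0])
save(c,"w4.png")
m=(abs(P[...,0]-450)<60)&(abs(P[...,1]-286)<60)
a=m&(P[...,2]>34)&(P[...,2]<44);print("rack",a.sum(),cv2.minAreaRect(P[a][:,:2].astype(np.float32)))
for lo,hi in((50,60),(60,75),(75,90),(90,105),(105,115),(115,125),(122,135)):
    q=P[m&(P[...,2]>lo)&(P[...,2]<hi)]
    if len(q)>5:print(lo,hi,len(q),q.mean(0).round(1),cv2.minAreaRect(q[:,:2].astype(np.float32)))
for t in("clip","clip_eye"):
    for d in env.spot_in("wrist",t)[:2]:print(t,np.round(d["location"],1),d["confidence"])
E
```

```text
8.0667 [451.09734373 279.83942013 231.38090965] [9.73576223e-01 2.28362246e-01 1.52300614e-04]
rack 3072 ((442.67034912109375, 285.4920654296875), (44.63335418701172, 110.20669555664062), 13.700735092163086)
50 60 13 [459.8 286.2  52.4] ((455.1464538574219, 287.3382873535156), (4.273677349090576, 15.439176559448242), 72.12403869628906)
60 75 8 [457.1 286.   68.7] ((457.1491394042969, 286.7136535644531), (3.710867404937744, 18.09684944152832), 72.40836334228516)
75 90 26 [463.  286.6  80.6] ((461.73193359375, 287.1615905761719), (3.228605270385742, 9.63974666595459), 62.5257453918457)
105 115 10 [472.  283.6 113.1] ((472.0252380371094, 283.61602783203125), (5.39036750793457, 0.8380698561668396), 85.50362396240234)
115 125 188 [463.2 284.6 122.4] ((461.06243896484375, 284.3035583496094), (11.044340133666992, 22.6230411529541), 82.38604736328125)
122 135 235 [461.3 284.7 124.8] ((460.8902587890625, 284.3455810546875), (11.019693374633789, 18.455730438232422), 82.98008728027344)
clip [464.5 284.6 122.5] 0.7
clip_eye [465.1 283.8 124.3] 0.55
```

View pics/w4.png

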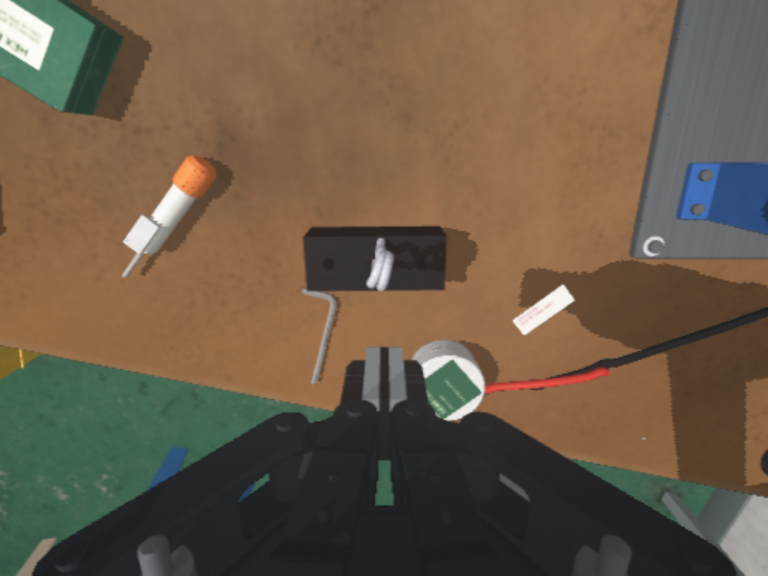

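The picture shows the clip in the block at about (380,265) and the left empty hole at (328,263). I check where the leg stands relative to the eye.

```bash
python3 - <<'E'
from h import *
d=np.load("w4.npz");P=d["P"];f=d["f"]
print("hole px",P[172:179,215:223].reshape(-1,3).round(0)[::7].tolist())
m=(abs(P[...,0]-455)<35)&(abs(P[...,1]-286)<25)&(P[...,2]>44)
g=f.astype(int).sum(2)
m2=m&(g>330)
v,u=np.nonzero(m);print(u.min(),u.max(),v.min(),v.max())
for r in range(v.min(),v.max()+1,2):
    cs=np.flatnonzero(m[r]);print(r,[(int(c),*P[r,c].round(0).astype(int).tolist()) for c in cs[::2]])
im=f[145:205,190:310,::-1];cv2.imwrite("pics/w4c.png",cv2.resize(im,None,fx=6,fy=6,interpolation=cv2.INTER_CUBIC))
E
```

```text
hole px [[438.0, 325.0, 40.0], [440.0, 317.0, 41.0], [438.0, 318.0, 40.0], [430.0, 321.0, 19.0], [430.0, 321.0, 23.0], [431.0, 322.0, 29.0], [431.0, 322.0, 35.0], [431.0, 323.0, 39.0]]
146 339 159 383
159 [(252, 464, 287, 45), (254, 464, 285, 45)]
161 [(251, 462, 288, 48), (253, 463, 286, 50), (255, 463, 283, 48)]
163 [(251, 460, 287, 51), (253, 461, 285, 52), (255, 462, 283, 51)]
165 [(250, 459, 288, 53), (252, 465, 287, 77), (254, 465, 285, 77), (256, 464, 283, 71)]
167 [(250, 459, 288, 66), (252, 464, 287, 81), (254, 472, 286, 114), (256, 473, 285, 114), (258, 472, 283, 110)]
169 [(250, 461, 288, 82), (252, 471, 288, 118), (254, 472, 286, 119), (256, 472, 284, 118), (258, 472, 283, 118), (260, 472, 281, 116)]
171 [(250, 460, 288, 83), (252, 470, 288, 120), (254, 470, 286, 122), (256, 470, 284, 120), (258, 471, 283, 121), (260, 471, 281, 119)]
173 [(249, 447, 287, 45), (251, 469, 288, 123), (253, 469, 286, 123), (255, 469, 285, 122), (257, 470, 283, 123), (259, 470, 281, 122), (261, 470, 279, 119)]
175 [(248, 447, 288, 54), (250, 467, 289, 124), (252, 467, 287, 123), (254, 467, 285
[... 28229 characters left out ...]
5, 461, 277, 299), (277, 462, 277, 299), (279, 464, 277, 301), (281, 465, 277, 302), (283, 467, 277, 303), (285, 470, 278, 305), (287, 471, 277, 306), (289, 471, 277, 306), (291, 471, 276, 306), (293, 472, 276, 306), (295, 471, 276, 306), (297, 471, 275, 305), (299, 472, 275, 306), (301, 471, 274, 305), (303, 472, 274, 306), (305, 472, 273, 306), (307, 472, 273, 306), (309, 472, 272, 306), (311, 472, 272, 306), (313, 471, 271, 305), (315, 472, 271, 306), (317, 472, 270, 305), (319, 473, 270, 306), (321, 473, 270, 306), (323, 472, 269, 306), (325, 473, 269, 306), (327, 473, 269, 306), (329, 473, 268, 306), (331, 472, 267, 305), (333, 473, 267, 305), (335, 473, 267, 306), (337, 466, 262, 300)]
```

View pics/w4c.png

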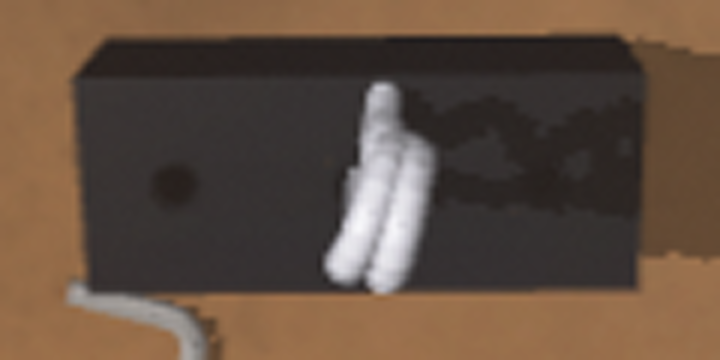

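The crop shows the leg to the camera's left, entering the middle hole. The clip leans about 0.1 rad toward its bow and its yaw is about -7.6°. I line up over the eye and go down with the fingers open.

Emit:
send_rows:
  increments:
    - [0,0,0,0.121,45]
    - [0,0,0,0.121,45]
    - [0,0,0,0.121,45]
    - [9.7,-6,0,0,45]
    - [0,0,25,0,45]
    - [0,0,25,0,45]
    - [0,0,20,0,45]
    - [0,0,15,0,45]
    - [0,0,10,0,45]
    - [0,0,7,0,45]
    - [0,0,5,0,45]
    - [0,0,0,0,45]
    - [0,0,0,0,45]

```text
time: 9.25
eef_pos: [461.2, 285.7, 125.0]
eef_rot: [[0.991, -0.131, 0.001], [-0.131, -0.991, 0.0], [0.001, -0.0, -1.0]]
force: [0.7, 0.2, 0.3]
gripper_width: 44.8
finger_force: 0.0
```

```bash
python3 - <<'E'
from h import *
s=env.read_state();print(s["time"],np.array(s["eef_pos"]).round(1),np.array(s["eef_rot"])[:2].round(3),np.array(s["joint_positions"]).round(1),s["force"],s["gripper_width"])
E
```

```text
9.25 [461.2 285.7 125. ] [[ 0.991 -0.131  0.001]
 [-0.131 -0.991  0.   ]] [ 26.4   4.3 102.5  -0.   73.2 123.9] [0.70060867 0.17783608 0.25255689] 44.803055206358856
```

Emit:
send_rows:
  increments:
    - [0,1.2,0,0,30]
    - [0,0,0,0,20]
    - [0,0,0,0,15]
    - [0,0,0,0,10]
    - [0,0,0,0,5]
    - [0,0,0,0,5]
    - [0,0,0,0,5]
    - [0,0,0,0,5]

```text
time: 9.92
eef_pos: [461.0, 284.5, 125.0]
eef_rot: [[0.991, -0.131, 0.001], [-0.131, -0.991, 0.0], [0.001, -0.0, -1.0]]
force: [-0.3, -1.7, 5.2]
gripper_width: 10.7
finger_force: 60.1
```

Emit:
send_rows:
  increments:
    - [-3,0,0,0,5]
    - [-3,0,0,0,5]
    - [-3,0,0,0,5]
    - [0,0,0,0,5]

```text
time: 10.25
eef_pos: [453.5, 285.7, 125.9]
eef_rot: [[0.991, -0.131, 0.005], [-0.131, -0.991, 0.0], [0.005, -0.001, -1.0]]
force: [4.9, -3.6, 5.2]
gripper_width: 11.1
finger_force: 60.2
```

Emit:
send_rows:
  increments:
    - [-3,0,0,0,5]
    - [-2,0,0,0,5]
    - [-2,0,0,0,5]
    - [0,0,0,0,5]

```text
time: 10.58
eef_pos: [447.1, 286.6, 126.2]
eef_rot: [[0.991, -0.131, 0.006], [-0.131, -0.991, 0.001], [0.006, -0.001, -1.0]]
force: [6.6, -3.6, 7.1]
gripper_width: 11.0
finger_force: 60.4
```

Emit:
send_rows:
  increments:
    - [-2.5,0,0,0,5]
    - [0,0,0,0,5]
    - [0,0,-3,0,5]
    - [0,0,-5,0,5]
    - [0,0,-8,0,5]
    - [0,0,-10,0,5]
    - [0,0,-15,0,5]
    - [0,0,-20,0,5]
    - [0,0,-25,0,5]
    - [0,0,-25,0,5]
    - [0,0,-20,0,5]
    - [0,0,-10,0,5]
    - [0,0,0,0,5]
    - [0,0,0,0,5]

```text
time: 11.75
eef_pos: [442.1, 287.1, 264.9]
eef_rot: [[0.991, -0.131, -0.0], [-0.131, -0.991, 0.0], [-0.0, -0.0, -1.0]]
force: [0.3, -0.5, -1.1]
gripper_width: 10.6
finger_force: 59.0
```

```bash
python3 - <<'E'
from h import *
s=env.read_state();p=np.array(s["eef_pos"]);R=np.array(s["eef_rot"]);print(s["time"],p.round(1),np.array(s["force"]).round(2),s["gripper_width"])
for n in("scene","top"):
    c=cap(n);P=cloud(c)
    m=(np.linalg.norm(P[...,:2]-p[:2],axis=-1)<45)&(P[...,2]<p[2]-24)&(P[...,2]>p[2]-125)
    q=(P[m]-p)@R   # tool coords
    print(n,len(q))
    for z in range(25,125,10):
        t=q[abs(q[:,2]-z)<5]
        if len(t):print(z,len(t),"x",t[:,0].min().round(1),np.median(t[:,0]).round(1),t[:,0].max().round(1),"y",np.median(t[:,1]).round(1))
    if len(q):print("tip z",q[:,2].max())
    if n=="scene":
        v,u=np.nonzero(m);im=c["frame"][max(v.min()-30,0):v.max()+20,u.min()-25:u.max()+25,::-1];k=min(700/im.shape[1],560/im.shape[0]);cv2.imwrite("pics/s5.png",cv2.resize(im,None,fx=k,fy=k,interpolation=cv2.INTER_CUBIC))
E
```

```text
11.75 [442.1 287.1 264.9] [ 0.34 -0.48 -1.06] 10.555611342999873
scene 56
25 2 x -8.6 -8.4 -8.1 y -3.4
35 5 x -9.1 -6.5 -4.0 y -2.4
45 4 x -7.7 -7.0 -6.4 y -2.2
55 13 x -6.7 4.3 9.9 y -2.1
65 8 x -6.4 -5.6 7.3 y -2.2
75 8 x -6.1 -4.4 17.1 y -1.7
85 6 x -6.6 -4.4 -1.8 y -0.7
95 4 x -5.6 -4.6 -2.2 y -1.6
105 6 x -4.7 -3.4 -1.7 y -0.8
tip z 108.9919457854997
top 1
45 1 x 12.2 12.2 12.2 y 1.4
tip z 48.65807971746699
```

View pics/s5.png

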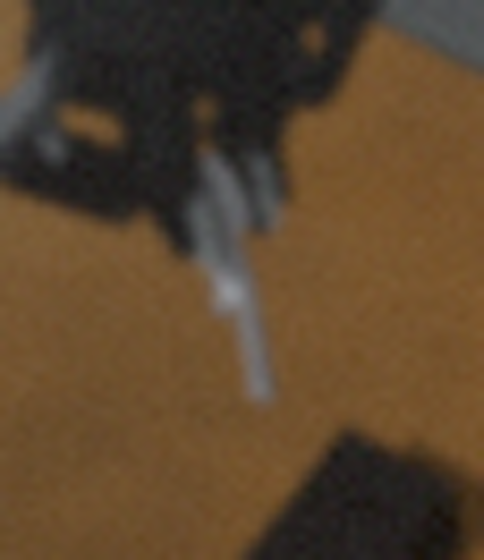

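The clip is held well: the picture shows the leg running from about (215,170) to (262,400). It leans about 0.06 rad the useful way, with the tip about 109 mm ahead of the TCP at tool x ≈ -2.5. Moving over the hole.

Emit:
send_rows:
  increments:
    - [0,0,0,-0.121,5]
    - [0,0,0,-0.121,5]
    - [0,0,0,-0.121,5]
    - [7,20,0,0,5]
    - [9,35,0,0,5]
    - [9,40,0,0,5]
    - [9,40,0,0,5]
    - [9,40,0,0,5]
    - [9,40,0,0,5]
    - [0,25,0,0,5]
    - [0,15,0,0,5]
    - [0,5,0,0,5]
    - [0,0,10,0,5]
    - [0,0,5,0,5]
    - [0,0,0,0,5]
    - [0,0,0,0,5]

```text
time: 13.18
eef_pos: [551.6, 47.3, 249.0]
eef_rot: [[0.973, 0.231, -0.002], [0.231, -0.973, 0.0], [-0.002, -0.001, -1.0]]
force: [-0.1, 0.7, -0.7]
gripper_width: 10.5
finger_force: 59.0
```

```bash
cat > tip.py <<'E'
from h import *
a=np.radians(13.2);S=np.array([[np.cos(a),np.sin(a),0],[-np.sin(a),np.cos(a),0],[0,0,1]])
def st():
    s=env.read_state();p=np.array(s["eef_pos"]);R=np.array(s["eef_rot"])
    print(s["time"],"stand xyz",(S@p).round(2),"yaw",np.degrees(np.arctan2(R[1,0],R[0,0])).round(2),"F stand",(S@np.array(s["force"])).round(2),"w",round(s["gripper_width"],1));return S@p
E
python3 - <<'E'
from tip import *
p=st()
c=cap("scene");Q=cloud(c)@S.T
m=(np.linalg.norm(Q[...,:2]-p[:2],axis=-1)<40)&(Q[...,2]<p[2]-25)&(Q[...,2]>138)
q=Q[m]
for z in range(130,235,10):
    t=q[abs(q[:,2]-z)<5]
    if len(t):print(z,len(t),t.min(0).round(1),np.median(t,0).round(1),t.max(0).round(1))
print("tip z",q[:,2].min())
c=cap("wrist");Q=cloud(c)@S.T
m=(np.linalg.norm(Q[...,:2]-p[:2],axis=-1)<40)&(Q[...,2]<p[2]-25)&(Q[...,2]>136)
q=Q[m];print("wrist")
for z in range(130,235,10):
    t=q[abs(q[:,2]-z)<5]
    if len(t):print(z,len(t),t.min(0).round(1),np.median(t,0).round(1),t.max(0).round(1))
m=(abs(Q[...,0]-550)<25)&(abs(Q[...,1]+76)<6)&(Q[...,2]>100)&(Q[...,2]<126);q=Q[m]
if len(q):print("pin",len(q),q.min(0),q.max(0))
im=c["frame"][80:300,150:420,::-1];cv2.imwrite("pics/w6.png",cv2.resize(im,None,fx=2.6,fy=2.6,interpolation=cv2.INTER_CUBIC))
E
```

```text
13.1833 stand xyz [547.8  -79.95 248.98] yaw 13.38 F stand [ 0.07  0.75 -0.71] w 10.5
140 4 [542.6 -80.5 143. ] [545.  -77.6 143.9] [547.1 -75.1 144.1]
150 3 [543.3 -80.3 150.5] [544.4 -78.5 150.9] [545.6 -76.8 152.4]
160 4 [543.1 -78.9 155.3] [544.8 -76.9 159.9] [545.4 -76.3 164.2]
170 8 [539.8 -80.6 167.8] [544.8 -77.4 172. ] [564.1 -74.8 174.8]
180 10 [542.  -81.7 175.8] [548.  -79.3 180.8] [559.2 -74.2 184.8]
190 9 [539.8 -80.1 186.2] [552.2 -77.6 190. ] [557.6 -74.8 192.9]
200 9 [541.2 -79.7 195.7] [555.7 -76.1 197.4] [559.  -73.3 203.9]
210 10 [539.3 -79.5 205.2] [542.3 -76.1 207.2] [554.7 -74.9 214.2]
220 5 [539.9 -80.4 215.4] [542.1 -77.9 215.7] [547.  -73.  220.1]
tip z 142.96037454599082
wrist
170 48 [560.1 -82.9 168.9] [563.  -79.9 172.8] [565.  -77.6 174.9]
180 74 [556.1 -82.9 175.1] [559.3 -80.6 179. ] [563.1 -77.6 183.4]
190 9 [560.4 -82.7 192. ] [560.8 -80.6 194.4] [561.7 -77.9 194.9]
200 68 [556.6 -83.3 195.5] [560.6 -80.6 201.4] [562.  -77.9 204.8]
210 141 [550.5 -83.2 205.1] [555.9 -80.  209.3] [560.5 -77.4 214.1]
220 8 [551.4 -79.4 217.9] [553.8 -78.2 219.3] [556.6 -78.2 223.6]
pin 267 [538.36466748 -81.67160775 105.13403459] [561.17818721 -70.00762717 123.37456017]
```

View pics/w6.png

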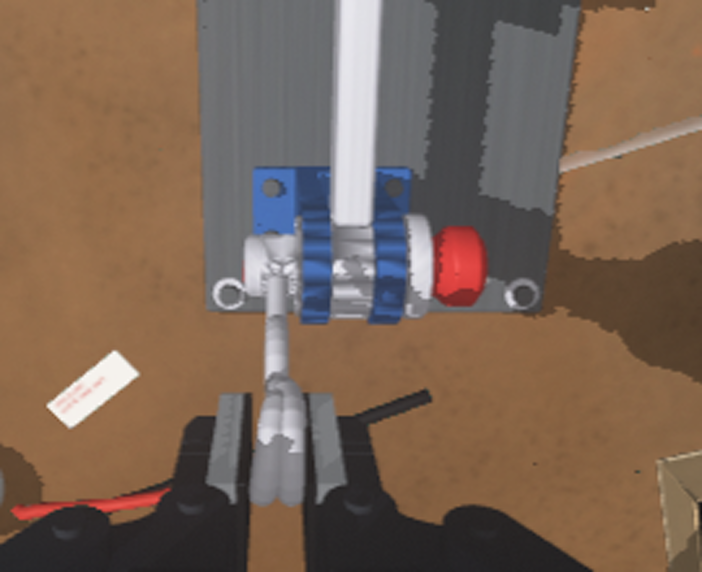

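The picture shows the leg coming down at about (278,275), just above the pin. It is about 2 mm off in y and 1 mm in x, so I correct that and feel downward.

Emit:
send_rows:
  increments:
    - [-0.9,2.2,0,0,5]
    - [0,0,5,0,5]
    - [0,0,5,0,5]
    - [0,0,4,0,5]
    - [0,0,2,0,5]
    - [0,0,0,0,5]
    - [0,0,0,0,5]

```text
time: 13.87
eef_pos: [552.0, 43.5, 234.0]
eef_rot: [[0.973, 0.23, -0.001], [0.23, -0.973, 0.0], [-0.001, -0.0, -1.0]]
force: [-0.4, 0.6, -0.7]
gripper_width: 10.9
finger_force: 59.0
```

Emit:
send_rows:
  increments:
    - [0,0,1,0,5]
    - [0,0,1,0,5]
    - [0,0,1,0,5]
    - [0,0,0,0,5]

```text
time: 14.2
eef_pos: [552.1, 43.5, 231.1]
eef_rot: [[0.973, 0.23, -0.0], [0.23, -0.973, 0.0], [-0.0, -0.0, -1.0]]
force: [-0.1, -0.9, -1.2]
gripper_width: 10.4
finger_force: 59.0
```

```bash
python3 -c "
from tip import *
st()"
```

```text
14.2 stand xyz [547.46 -83.68 231.13] yaw 13.28 F stand [-0.36 -0.88 -1.2 ] w 10.4
```

Emit:
send_rows:
  increments:
    - [-0.5,-1.4,0,0,5]
    - [0,0,1,0,5]
    - [0,0,1,0,5]
    - [0,0,1,0,5]
    - [0,0,0,0,5]

```text
time: 14.62
eef_pos: [551.2, 44.8, 228.0]
eef_rot: [[0.973, 0.23, -0.0], [0.23, -0.973, -0.0], [-0.0, -0.0, -1.0]]
force: [-0.4, 0.0, -0.3]
gripper_width: 10.8
finger_force: 59.0
```

Emit:
send_rows:
  increments:
    - [0,0,1,0,5]
    - [0,0,1,0,5]
    - [0,0,1,0,5]
    - [0,0,0,0,5]

```text
time: 14.95
eef_pos: [551.5, 44.8, 225.2]
eef_rot: [[0.973, 0.23, 0.0], [0.23, -0.973, 0.0], [0.0, -0.0, -1.0]]
force: [1.0, -0.4, -0.4]
gripper_width: 10.9
finger_force: 59.0
```

```bash
python3 -c "
from tip import *
st()"
```

```text
14.95 stand xyz [547.14 -82.31 225.18] yaw 13.28 F stand [ 0.83 -0.62 -0.4 ] w 10.9
```

The tip is at about z = 116, below the pin's top, with no vertical force, so it has probably entered the hole. I continue gently.

Emit:
send_rows:
  increments:
    - [0,0,1,0,5]
    - [0,0,1,0,5]
    - [0,0,0,0,5]

```text
time: 15.2
eef_pos: [551.6, 44.8, 223.4]
eef_rot: [[0.973, 0.23, 0.001], [0.23, -0.973, 0.0], [0.001, 0.0, -1.0]]
force: [2.6, -0.2, -1.3]
gripper_width: 10.8
finger_force: 59.1
```

Emit:
send_rows:
  increments:
    - [0,0,1,0,5]
    - [0,0,1,0,5]
    - [0,0,0,0,5]

```text
time: 15.45
eef_pos: [551.8, 44.9, 221.5]
eef_rot: [[0.973, 0.23, 0.001], [0.23, -0.973, 0.0], [0.001, 0.0, -1.0]]
force: [3.6, 1.1, 1.4]
gripper_width: 10.3
finger_force: 59.2
```

Emit:
send_rows:
  increments:
    - [0.8,0,1,0,5]
    - [0.8,0,1,0,5]
    - [0.8,0,1,0,5]
    - [0,0,0,0,5]

```text
time: 15.78
eef_pos: [553.6, 45.3, 217.9]
eef_rot: [[0.973, 0.23, -0.001], [0.23, -0.973, -0.0], [-0.001, -0.0, -1.0]]
force: [2.8, 0.8, -0.1]
gripper_width: 10.6
finger_force: 59.3
```

Emit:
send_rows:
  increments:
    - [0.8,0,1,0,5]
    - [0.8,0,1,0,5]
    - [0,0,0,0,5]

```text
time: 16.03
eef_pos: [554.8, 45.6, 216.1]
eef_rot: [[0.973, 0.23, -0.001], [0.23, -0.973, -0.0], [-0.001, -0.0, -1.0]]
force: [-0.9, -0.0, 2.8]
gripper_width: 10.7
finger_force: 59.6
```

```bash
python3 -c "
from tip import *
st()"
```

```text
16.0333 stand xyz [550.54 -82.3  216.12] yaw 13.28 F stand [-0.89  0.19  2.79] w 10.7
```

Emit:
send_rows:
  increments:
    - [0.2,0,1.5,0,5]
    - [0.2,0,1.5,0,5]
    - [0.2,0,1.5,0,5]
    - [0,0,0,0,5]

```text
time: 16.37
eef_pos: [555.5, 45.8, 211.5]
eef_rot: [[0.973, 0.23, -0.001], [0.23, -0.973, -0.0], [-0.001, -0.0, -1.0]]
force: [-0.3, 0.4, 1.4]
gripper_width: 10.2
finger_force: 59.3
```

```bash
python3 -c "
from tip import *
st()"
```

```text
16.3667 stand xyz [551.27 -82.31 211.51] yaw 13.28 F stand [-0.2   0.45  1.39] w 10.2
```

Emit:
send_rows:
  increments:
    - [0.1,0,2,0,5]
    - [0.1,0,2,0,5]
    - [0.1,0,2,0,5]
    - [0.1,0,2,0,5]
    - [0,0,0,0,5]

```text
time: 16.78
eef_pos: [555.9, 45.9, 202.7]
eef_rot: [[0.973, 0.23, -0.001], [0.23, -0.973, -0.0], [-0.001, -0.0, -1.0]]
force: [1.5, -0.6, -3.3]
gripper_width: 10.7
finger_force: 58.7
```

Emit:
send_rows:
  increments:
    - [0.1,0,2,0,5]
    - [0.1,0,2,0,5]
    - [0.1,0,2,0,5]
    - [0,0,2,0,5]
    - [0,0,2,0,5]
    - [0,0,2,0,5]
    - [0,0,0,0,5]

```text
time: 17.37
eef_pos: [556.4, 46.0, 191.0]
eef_rot: [[0.973, 0.23, -0.0], [0.23, -0.973, -0.0], [-0.0, -0.0, -1.0]]
force: [2.3, 0.1, -2.5]
gripper_width: 10.8
finger_force: 58.7
```

```bash
python3 -c "
from tip import *
st()"
```

```text
17.3667 stand xyz [552.17 -82.29 191.01] yaw 13.28 F stand [ 2.26 -0.4  -2.46] w 10.8
```

Emit:
send_rows:
  increments:
    - [0.2,0,2,0,5]
    - [0.2,0,2,0,5]
    - [0.2,0,2,0,5]
    - [0.1,0,2,0,5]
    - [0,0,0,0,5]

```text
time: 17.78
eef_pos: [557.3, 46.1, 183.7]
eef_rot: [[0.973, 0.23, 0.0], [0.23, -0.973, -0.0], [0.0, 0.0, -1.0]]
force: [1.3, -0.7, 0.3]
gripper_width: 11.1
finger_force: 59.3
```

Emit:
send_rows:
  increments:
    - [0.1,0,1.5,0,5]
    - [0.1,0,1.5,0,5]
    - [0,0,1.5,0,5]
    - [0,0,0,0,5]

```text
time: 18.12
eef_pos: [558.1, 46.3, 179.9]
eef_rot: [[0.973, 0.23, 0.002], [0.23, -0.973, 0.0], [0.002, 0.0, -1.0]]
force: [1.6, -0.0, 3.2]
gripper_width: 11.0
finger_force: 59.7
```

```bash
python3 -c "
from tip import *
st()"
```

```text
18.1167 stand xyz [553.94 -82.39 179.92] yaw 13.28 F stand [ 1.54 -0.41  3.17] w 11.0
```

Emit:
send_rows:
  increments:
    - [0.3,0,1.5,0,5]
    - [0.3,0,1.5,0,5]
    - [0.3,0,1.5,0,5]
    - [0,0,0,0,5]

```text
time: 18.45
eef_pos: [558.6, 46.5, 174.7]
eef_rot: [[0.973, 0.23, 0.001], [0.23, -0.973, 0.0], [0.001, 0.0, -1.0]]
force: [5.4, 1.3, -2.2]
gripper_width: 10.4
finger_force: 58.9
```

Emit:
send_rows:
  increments:
    - [0.2,0,1.5,0,5]
    - [0.2,0,1.5,0,5]
    - [0,0,1.5,0,5]
    - [0,0,0,0,5]

```text
time: 18.78
eef_pos: [558.7, 46.6, 169.4]
eef_rot: [[0.973, 0.23, -0.0], [0.23, -0.973, 0.0], [0.0, -0.0, -1.0]]
force: [6.3, 1.2, -4.6]
gripper_width: 10.4
finger_force: 58.5
```

```bash
python3 -c "
from tip import *
st()"
```

```text
18.7833 stand xyz [554.54 -82.23 169.43] yaw 13.28 F stand [ 6.44 -0.25 -4.6 ] w 10.4
```

Emit:
send_rows:
  increments:
    - [0.5,0,1.5,0,5]
    - [0.5,0,1.5,0,5]
    - [0.5,0,1.5,0,5]
    - [0,0,0,0,5]

```text
time: 19.12
eef_pos: [559.1, 46.8, 164.6]
eef_rot: [[0.973, 0.23, -0.003], [0.23, -0.973, -0.0], [-0.003, -0.0, -1.0]]
force: [0.1, -0.1, -1.0]
gripper_width: 10.9
finger_force: 59.0
```

Emit:
send_rows:
  increments:
    - [0.3,0,1.5,0,5]
    - [0,0,1,0,5]
    - [0,0,0,0,5]

```text
time: 19.37
eef_pos: [559.7, 46.8, 162.5]
eef_rot: [[0.973, 0.23, -0.002], [0.23, -0.973, -0.0], [-0.002, -0.0, -1.0]]
force: [-1.7, -0.3, -0.9]
gripper_width: 10.8
finger_force: 59.0
```

```bash
python3 -c "
from tip import *
p=st()
c=cap('scene');Q=cloud(c)@S.T
m=(abs(Q[...,0]-552)<50)&(abs(Q[...,1]+82)<30)&(Q[...,2]>30)
v,u=np.nonzero(m)
im=c['frame'][v.min()-25:v.max()+15,u.min()-20:u.max()+20,::-1];k=min(700/im.shape[1],560/im.shape[0]);cv2.imwrite('pics/s7.png',cv2.resize(im,None,fx=k,fy=k,interpolation=cv2.INTER_CUBIC))
q=Q[(abs(Q[...,0]-550)<40)&(Q[...,1]>-88)&(Q[...,1]<-75)&(Q[...,2]>30)&(Q[...,2]<150)]
for z in range(45,150,8):
    t=q[abs(q[:,2]-z)<4]
    if len(t):print(z,len(t),t[:,0].min().round(1),np.median(t[:,0]).round(1),t[:,0].max().round(1),np.median(t[:,1]).round(1))
"
```

```text
19.3667 stand xyz [555.56 -82.21 162.52] yaw 13.28 F stand [-1.69  0.09 -0.91] w 10.8
45 3 529.9 551.3 566.3 -86.9
53 7 544.1 551.1 566.2 -87.0
61 4 540.5 557.5 566.1 -87.3
69 7 528.7 547.6 552.4 -82.7
77 7 535.2 549.8 552.5 -81.9
85 5 534.8 538.7 570.7 -86.7
93 3 531.4 538.5 540.2 -87.4
101 4 534.4 537.5 540.3 -86.9
109 12 530.6 539.3 565.8 -85.5
117 26 531.6 544.6 567.6 -80.3
125 9 544.2 549.8 563.6 -80.2
133 6 535.8 547.4 550.8 -81.8
141 2 546.1 547.7 549.2 -87.1
149 2 544.7 546.3 547.9 -80.3
```

View pics/s7.png

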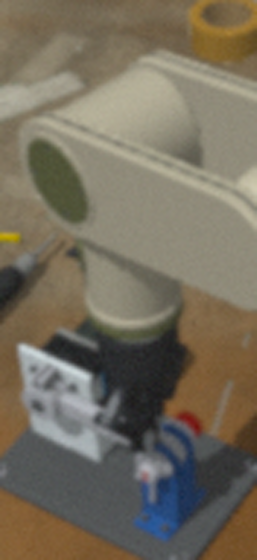

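The picture shows the clip at the pin's end at about (150,470). The force has fallen to about zero, which fits the bow having sprung over the pin. I check the seat depth numerically.

```bash
python3 -c "
from tip import *
p=st()
for i in range(2):
  c=cap('scene');Q=cloud(c)@S.T
  m=(abs(Q[...,0]-551)<7)&(abs(Q[...,1]+80.5)<5)&(Q[...,2]>30)&(Q[...,2]<98)
  v,u=np.nonzero(m);print([(int(a),int(b),*Q[b,a].round(0).astype(int).tolist()) for a,b in zip(u,v)])
f=c['frame'];K=np.array(c['K'])
def px(s):
  X=c['R'].T@(S.T@np.array(s,float)-c['p']);return K[0,0]*X[0]/-X[2]+K[0,2],K[1,1]*-X[1]/-X[2]+K[1,2]
for z in (98,90,80,70,60,56,52,48,44):
  a,b=px((551,-82,z));print(z,round(a,1),round(b,1),f[int(round(b)),int(round(a))-4:int(round(a))+5].sum(1).tolist() if 0 else f[int(round(b)),int(round(a))-4:int(round(a))+5].astype(int).sum(1).tolist())
"
```

```text
19.4167 stand xyz [555.59 -82.22 162.63] yaw 13.28 F stand [-1.73 -0.21 -1.41] w 10.7
[(223, 198, 550, -83, 82), (222, 199, 552, -79, 80), (223, 199, 550, -82, 79), (222, 200, 552, -79, 76), (223, 200, 551, -83, 72), (222, 201, 552, -78, 72), (223, 201, 551, -82, 69), (222, 202, 553, -80, 64), (223, 202, 551, -82, 63), (222, 203, 553, -80, 59), (223, 203, 551, -81, 60), (222, 204, 555, -81, 52), (223, 204, 553, -85, 49), (224, 206, 551, -85, 41)]
[(223, 198, 547, -79, 88), (222, 199, 552, -80, 80), (223, 199, 550, -82, 78), (222, 200, 551, -78, 78), (223, 200, 550, -82, 73), (222, 201, 553, -81, 68), (223, 201, 552, -83, 66), (222, 202, 553, -79, 65), (223, 202, 550, -81, 65), (222, 203, 554, -80, 59), (223, 203, 551, -82, 59), (222, 204, 553, -79, 56), (223, 204, 552, -83, 52)]
98 222.4 194.7 [404, 393, 420, 466, 461, 409, 357, 328, 335]
90 222.5 196.5 [355, 390, 433, 424, 370, 300, 267, 262, 259]
80 222.7 198.6 [259, 296, 337, 320, 249, 189, 162, 165, 176]
70 222.9 200.6 [238, 269, 321, 332, 254, 206, 198, 169, 188]
60 223.0 202.7 [244, 272, 334, 331, 267, 193, 205, 231, 220]
56 223.1 203.5 [248, 260, 320, 324, 258, 196, 203, 227, 225]
52 223.1 204.3 [248, 260, 320, 324, 258, 196, 203, 227, 225]
48 223.2 205.2 [243, 254, 272, 279, 233, 200, 196, 223, 232]
44 223.3 206.0 [239, 238, 242, 243, 232, 220, 213, 223, 235]
```

The tip is at z ≈ 52, which is where it should be when home. I release the clip and lift away.

Emit:
send_rows:
  increments:
    - [0,0,0,0,20]
    - [0,0,0,0,35]
    - [0,0,0,0,45]
    - [0,0,0,0,45]
    - [0,0,-5,0,45]
    - [0,0,-10,0,45]
    - [0,0,-20,0,45]
    - [0,0,-30,0,45]
    - [-20,0,-30,0,45]
    - [-30,0,-20,0,45]
    - [-30,0,0,0,45]
    - [-30,0,0,0,45]
    - [0,0,0,0,45]
    - [0,0,0,0,45]

```text
time: 20.68
eef_pos: [452.8, 21.4, 279.8]
eef_rot: [[0.973, 0.229, 0.003], [0.229, -0.973, -0.0], [0.003, 0.001, -1.0]]
force: [0.9, 0.2, 0.2]
gripper_width: 45.3
finger_force: 0.0
```

```bash
python3 -c "
from tip import *
p=st()
c=cap('wrist');Q=cloud(c)@S.T
q=Q[(abs(Q[...,0]-555)<45)&(Q[...,1]>-95)&(Q[...,1]<-68)&(Q[...,2]>30)&(Q[...,2]<180)]
print(len(q))
for z in range(100,170,6):
    t=q[(abs(q[:,2]-z)<3)&(q[:,1]>-87)]
    if len(t):print(z,len(t),'x',t[:,0].min().round(1),np.median(t[:,0]).round(1),t[:,0].max().round(1),'y',t[:,1].min().round(1),t[:,1].max().round(1))
hsv=cv2.cvtColor(c['frame'],cv2.COLOR_RGB2HSV)
r=((hsv[...,0]<8)|(hsv[...,0]>172))&(hsv[...,1]>150)&(Q[...,2]>95)&(abs(Q[...,0]-550)<25)&(Q[...,1]<-120)
if r.any():print('knob y',np.percentile(Q[r][:,1],[1,99]))
c=cap('scene');Q=cloud(c)@S.T
q=Q[(abs(Q[...,0]-552)<40)&(abs(Q[...,1]+81)<5)&(Q[...,2]>40)&(Q[...,2]<180)]
print(np.percentile(q[:,2],[0,99]))
for z in range(52,170,8):
    t=q[abs(q[:,2]-z)<4]
    if len(t):print(z,len(t),t[:,0].min().round(1),np.median(t[:,0]).round(1),t[:,0].max().round(1))
"
```

```text
20.6833 stand xyz [445.69 -82.53 279.82] yaw 13.25 F stand [ 0.96 -0.04  0.21] w 45.3
1150
100 2 x 547.7 547.7 547.8 y -83.2 -81.2
106 4 x 546.4 547.6 548.2 y -84.2 -80.2
112 51 x 537.7 538.5 561.1 y -86.1 -68.7
118 229 x 538.5 544.4 559.5 y -87.0 -68.1
124 69 x 543.5 548.6 555.5 y -86.9 -69.2
130 1 x 548.0 548.0 548.0 y -84.0 -84.0
136 3 x 546.7 546.9 547.4 y -83.1 -82.2
142 4 x 546.4 546.7 547.7 y -83.1 -80.5
148 8 x 546.3 546.8 548.3 y -86.4 -77.2
154 56 x 546.2 548.2 569.2 y -87.0 -77.3
160 286 x 548.7 557.7 567.6 y -87.0 -77.4
166 6 x 555.4 557.2 560.4 y -86.1 -79.9
knob y [-156.51282486 -138.40364666]
[ 50.26340724 161.85457694]
52 3 550.3 552.4 553.0
60 2 551.5 551.8 552.1
68 5 549.2 551.0 551.9
76 3 550.3 550.9 568.0
84 5 547.8 550.9 570.4
100 1 540.5 540.5 540.5
108 6 538.2 552.1 566.0
116 19 537.1 549.1 567.6
124 10 539.1 553.2 561.8
132 9 538.8 549.9 563.1
140 11 547.4 560.2 564.6
148 9 547.9 554.6 568.9
156 15 546.2 552.4 568.4
164 8 554.0 557.5 565.8
```

```bash
python3 -c "
from h import *
print(env.finish_job())"
```

```text
the job is handed in; nothing more can be done
None
```

The job is handed in: the pin was pushed to its hard stop, and the R-clip's leg is through the cross hole with the bow round the pin. Depth readings put the leg's tip at about z = 52 and the eye's top at about z = 164, as expected when home; the clip kept its place after release, and nothing else on the table was touched.

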